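Slide the drip tray home under the compost caddy's stand

ROBOT

A 6-joint arm with a two-finger parallel gripper is mounted at the origin on the work surface. World frame = base frame: x ahead of the robot, y to its left, z up, the work surface at z = 0. Lengths are in m, angles in rad, forces in N, time in s.
With the tool pointing down it reaches from about 0.375 to 0.9 m from the base axis. Payload 3.1 kg.
Tool frame: the origin (TCP) lies midway between the tips of the shut fingers; the grasp point (between the pads) lies 19 mm behind it; x points along the fingers, y is the direction in which the jaws open and shut, and the axes are right-handed (so a half turn about x gives the same grasp; the last joint's range is limited). The gripper opens to 85 mm and grips with 20 to 120 N. Pads are 22 mm wide; open, the fingers measure 114 mm over their backs; the gripper's body (76 mm by 85 mm) begins 54 mm behind the grasp point. The pads swing forward as they close: fully open they stand 13 mm farther back than shut.
Start: joints at [1.127, 0.527, 1.433, -0, 1.181, -0.178], TCP at [0.164, 0.603, 0.231] pointing down, gripper open.
Joint ranges: [-3.08, 3.08], [-0.75, 2.2], [0.22, 2.44], [-1.43, 4.57], [0, 2.65], [-2.85, 2.85]. Speed limits (rad/s): [2.79, 2.79, 3.14, 3.14, 3.14, 3.14].

INTERFACE

Orientations are given as a unit quaternion [x, y, z, w].
In Python, from station import manip gives the robot as it stands.
- The arm moves only by the tool carry_out, never from a script. Its argument "commands" is a list that holds one entry, the list of rows, each a list of 7 numbers: the shift along the tool's x, y, z in units of 25 mm (1.0 is 25 mm), then the turn, a rotation vector about the tool's x, y, z in units of 5 degrees (1.0 is 5 degrees), then the finger opening in mm, from 0 to 85.4. A call has exactly 5 rows; each row is the pose to reach, as a shift and turn from the pose commanded when the call began, along the tool's axes at that moment; what a row does not reach only later rows make up. A row lasts 1/10 s, in which the tool goes at most 50 mm and 8.59 degrees, less where a joint would pass 70% of its speed; a pose out of reach is approached as far as the arm can. A call with a gripper value outside its range is refused whole. The fingers move at their own pace and stop on an object; "force" is the grip in N (left out, the last holds). Time passes only in rows, so rows that repeat a pose let the fingers close, or fill a call up. It gives the time, the measured TCP pose, the force and the opening at its end, in the units of the state.
- manip.sense(): the state, without advancing time (a new reading comes with each control period).
- manip.snapshot(name): name is "scene" or "top" or "wrist"; returns a dict with "image" (400x640x3 uint8, red, green, blue), "fx", "fy", "cx", "cy" (pixels), "rvec" (rotation vector, rad) and "tvec" (3), from world to camera coordinates, as OpenCV has them. Camera axes: x right, y down, z forward; pixel columns grow to the right and rows downward; lengths in m; the calibration is good to about 2 mm. A picture is of the moment at which its call begins. There is no depth.
- manip.sign_off(): hands the job in, once; it reports no verdict.
The state is a dict: "t": time; "q": joint angles; "qd": joint speeds; "tau": joint torques, N m; "tcp_pos": TCP position; "tool_rot": TCP orientation; "force": force on the tool from outside, world axes, zero at the start; "ft_torque": the same for the moment, N m; "finger_gap": opening from 0.0 (shut) to 1.0 (fully open).
Only numpy, scipy, OpenCV 4.12 (cv2) and the standard library are available. Lean on these libraries where they do the work, as an engineer would, in place of code of your own. Each camera call takes 0.05 s, during which the arm holds its last target.

TASK

Slide the shallow aluminium tray with the upright grip handle in under the steel stand that carries the compost caddy, plain end first through the stand's open mouth, squarely and flat on the counter, until its leading edge is at the stand's back wall; the handle stays outside. Let go of it there, and leave the caddy on its stand and the loaf tin, the teapot and the glass jar where they are.

Things in the scene. Friction and masses are not known exactly. Their poses are not given: they have to be found in the camera images.
- tray: Loose shallow aluminium tray, 240 (x) by 120 (y) mm, rim 16 mm high, walls and floor 3 mm, 0.2 to 0.4 kg, flat on the counter; it can be dragged. Origin at the centre of its underside; +x points to its plain leading end (goes in first), z up. An upright handle stands near its other (-x) end
- tray_handle (a point): Centre of the handle's bar: at x = -88 mm, y = 0, 42 mm above the tray's underside; axes as the tray's. The bar is level, 56 mm long along x, 12 mm thick along y, its underside at 30 and top at 54 mm, on two posts. Grip it from above across its thickness, fingers closing along the tray's y; 51 mm are free on each side up to the rim
- tray_lead (a point): Middle of the tray's leading edge, at x = +120 mm, y = 0, at its underside; axes as the tray's
- stand: Fixed bridge of bent steel sheet that carries the caddy: 140 mm deep (x), 162 wide (y), 66 high. Origin on the counter at the centre of its footprint; +x points inward from the open mouth (-x side) to the back wall, whose inner face is at x = +67 mm. Inside it is 62 mm high and 156 mm wide between closed sides (18 mm to spare each side of the tray)
- stand_mouth (a point): Middle of the stand's open mouth at counter level, x = -70 mm in the stand's frame; axes as the stand's. With the tray home (its x along the stand's x, leading edge at the back wall) the tray's origin is at x = -53 mm in the stand's frame and the handle's centre at x = -141 mm, 71 mm outside the mouth
- caddy: Red compost caddy, loose, 120 by 150 by 183 mm, standing on top of the stand about in its middle (its top is about 250 mm above the counter, its front about 0 to 15 mm behind the stand's mouth edge). Origin at the centre of its underside. Leave it alone
- loaf_tin: Bystander: deep aluminium loaf tin without handle, 256 by 110 by 68 mm, long side along its x; too tall for the stand. Origin at the centre of its underside
- teapot: Bystander: white ceramic teapot, body 132 mm across, spout to +x reaching 110 mm and handle to -x reaching 104 mm from its axis, 127 mm high. Origin at the centre of its underside
- glass_jar: Bystander: empty open glass jar, 90 mm across, 130 mm high. Origin at the centre of its underside
Mind the look-alikes: they are no part of the job. What is shaped like the stand but pink or red is not meant.

How it is judged:
At the end, for the whole second after the job is handed in: Tray flat and at rest under the stand, handle outside; middle of its leading edge within 18 mm of the back wall's inner face and 30 mm of the stand's centre line, long axis within 10 degrees of the stand's; caddy, loaf tin, teapot and jar within 20 mm of their start (x of tray_lead in the frame of stand between 0.049 and 0.075 m and y of tray_lead in the frame of stand between -0.03 and 0.03 m and x of tray_handle in the frame of stand below -0.1 m and angle between the x axis of tray and the x axis of stand, either way round below 0.175 rad and angle between tray's own z axis and vertical below 0.06 rad and height (world z) of tray below 0.008 m and linear speed of tray below 0.02 m/s and distance of each of caddy, loaf_tin, teapot, glass_jar from where it was at the start of the episode below 0.02 m); the robot touches nothing.
It fails at once if the caddy is tipped or pushed more than 30 mm (angle between caddy's own z axis and vertical above 0.2 rad or distance of caddy from where it was at the start of the episode above 0.03 m).
It fails at once if the teapot, the glass jar or the loaf tin is tipped or pushed more than 30 mm (angle between any of teapot, glass_jar, loaf_tin's own z axis and vertical above 0.3 rad or distance of any of teapot, glass_jar, loaf_tin from where it was at the start of the episode above 0.03 m).
It also fails if it takes over 40 s, if anything falls off the work surface, if the arm or the gripper's body presses on something with over 40 N, if the wrist force passes 120 N, or if a joint passes its speed limit or range.

## Working session

There is one attempt and no reset: what is moved stays moved. The work goes in short steps, Python scripts to look and compute and a tool call to move; the robot and the scene stay as the last step left them, time stands still between calls to the robot, and variables do not carry over. Pictures are saved under pics/ and viewed, and the job is handed in when it is done.

Besides the shell and the picture viewer there is one more tool, called by a JSON object that holds its "method" and its "body". carry_out: Moves the arm, as the interface text tells. Its arguments: {"type":"object","properties":{"commands":{"type":"array"},"force":{"type":"number"}},"required":["commands"]}

```bash
mkdir -p pics; python3 - <<'E'
from station import manip
import cv2,pickle
for n in ["scene","top","wrist"]:
    s=manip.snapshot(n); cv2.imwrite(f"pics/{n}0.png",s["image"][:,:,::-1]); pickle.dump(s,open(f"{n}0.pkl","wb"))
    print(n,s["fx"],s["fy"],s["cx"],s["cy"],s["rvec"],s["tvec"])
print(manip.sense())
E
```

```text
scene 373.21569113792685 373.21569113792685 319.3037960954526 199.36196391896308 [ 2.20185407  1.36211597 -0.42391139] [-0.1743499  -0.41088199  1.71996301]
top 504.1309296090378 504.1309296090378 319.0823218917603 199.94541755234195 [ 2.20448995 -2.17839034  0.07618719] [-0.10134987  0.57256979  1.75780842]
wrist 342.64579059649833 342.64579059649833 319.4545036781045 195.4099638321565 [-2.30983628 -1.77058291 -0.24376271] [-0.6227423  -0.03606021  0.37957028]
{'t': 0.15, 'q': array([ 1.12747848e+00,  5.28257788e-01,  1.43360248e+00,  5.81959070e-05,
        1.18139894e+00, -1.78504763e-01]), 'qd': array([-0.00164358, -0.0041962 , -0.00199148, -0.00151391,  0.00045861,
       -0.0016107 ]), 'tau': array([ 2.84011130e-04, -4.42743874e+01, -1.78275597e+01, -2.41158323e-04,
        5.62447050e-03,  2.25432746e-05]), 'tcp_pos': array([0.16330338, 0.6027277 , 0.230557  ]), 'tool_rot': array([ 0.09280482,  0.70111461, -0.09391511,  0.70071786]), 'force': array([-0.28435656, -0.54874711, -0.98711031]), 'ft_torque': array([ 0.02203642, -0.0164096 ,  0.02425147]), 'finger_gap': 0.9994738495342821}
```

View pics/scene0.png

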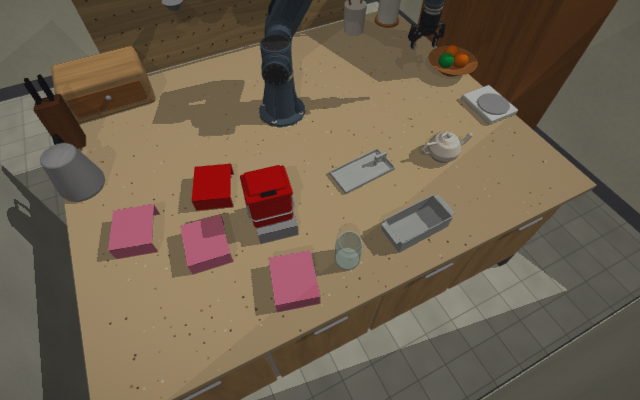

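View pics/top0.png

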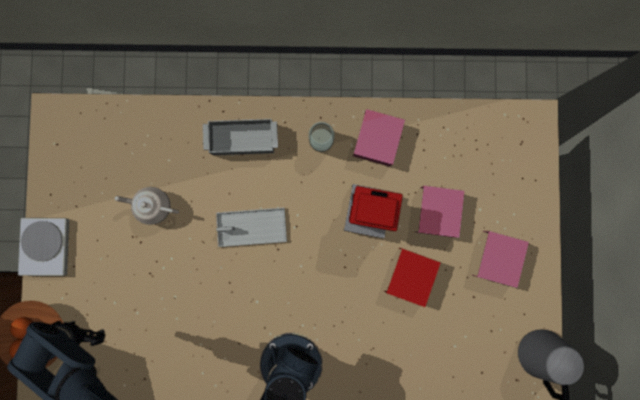

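View pics/wrist0.png

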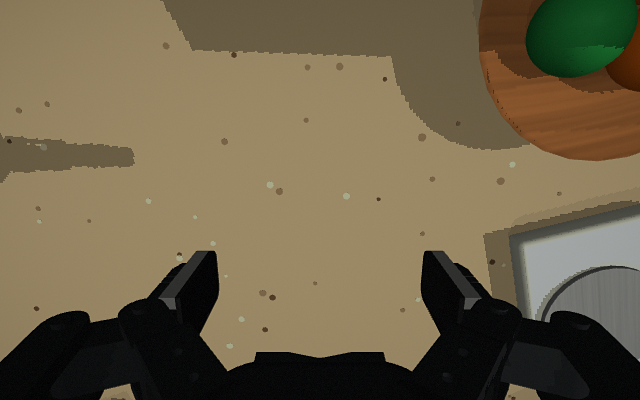

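Top view: the tray candidates are the shallow tray with a handle at (252,228) and the deep loaf tin with no handle at (240,137), so the tray is at (252,228). The stand candidates are the grey one under the caddy at (373,211), the pink ones at (380,137), (440,211) and (503,259), and the red one at (414,277). I choose the grey one. Close crop next.

```bash
python3 - <<'E'
import cv2,pickle,numpy as np
t=pickle.load(open("top0.pkl","rb"))["image"][:,:,::-1]; s=pickle.load(open("scene0.pkl","rb"))["image"][:,:,::-1]
r=lambda i,k:cv2.resize(i,None,fx=k,fy=k,interpolation=cv2.INTER_CUBIC)
a=r(t[195:260,205:300],6); b=r(t[180:245,335:412],6)
cv2.imwrite("pics/c_tray.png",a);cv2.imwrite("pics/c_stand.png",b)
cv2.imwrite("pics/c_scene.png",r(s[140:255,230:405],4))
E
```

```text
(no output)
```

View pics/c_tray.png

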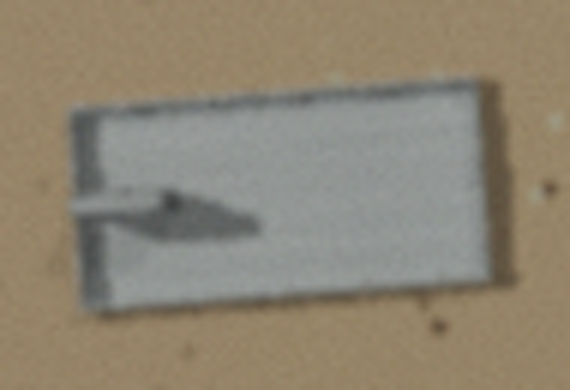

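View pics/c_stand.png

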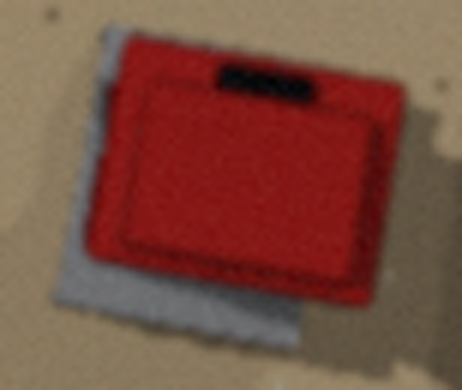

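View pics/c_scene.png

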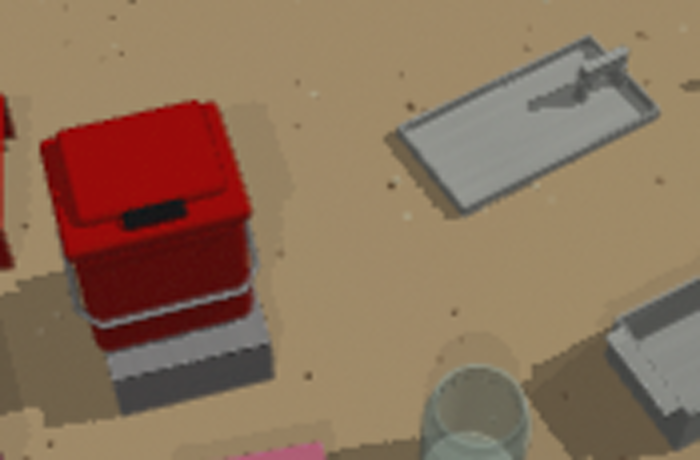

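```bash
cat > h.py <<'E'
import numpy as np,cv2,pickle
from scipy.optimize import least_squares
def proj(s,P):
    K=np.array([[s["fx"],0,s["cx"]],[0,s["fy"],s["cy"]],[0,0,1.]])
    return cv2.projectPoints(np.asarray(P,float),np.array(s["rvec"],float),np.array(s["tvec"],float),K,None)[0][:,0]
def world(p,L):
    x,y,a=p; c,s=np.cos(a),np.sin(a); L=np.asarray(L,float)
    return np.c_[x+c*L[:,0]-s*L[:,1],y+s*L[:,0]+c*L[:,1],L[:,2]]
def fit(obs,p0):  # obs: list of (cam,local pts,pixels)
    f=lambda p:np.concatenate([(proj(s,world(p,L))-px).ravel() for s,L,px in obs])
    r=least_squares(f,p0); return r.x,r.fun
def ray(s,uv,z):
    R=cv2.Rodrigues(np.array(s["rvec"],float))[0]; C=-R.T@np.array(s["tvec"],float)
    d=R.T@np.array([(uv[0]-s["cx"])/s["fx"],(uv[1]-s["cy"])/s["fy"],1]); return C+d*(z-C[2])/d[2]
E
python3 - <<'E'
from h import *
t=pickle.load(open("top0.pkl","rb")); s=pickle.load(open("scene0.pkl","rb"))
c=lambda q,k,o:np.array(q)/k-0.5+0.5/k+np.array(o)
T=[[-.12,.06,.016],[.12,.06,.016],[.12,-.06,.016],[-.12,-.06,.016]]
px=c([[72,107],[478,80],[492,285],[88,310]],6,(205,195))
print(fit([(t,T,px)],[.5,.2,-1.5]))
Ts=c([[588,38],[657,112],[464,213],[400,130]],4,(230,140)) # -x near robot? 
print(fit([(t,T,px),(s,[T[3],T[0],T[1],T[2]],Ts)],[.5,.2,-1.5]))
S=[[-.07,.081,.066],[-.07,-.081,.066],[.07,-.081,.066]]
sp=c([[108,28],[58,301],[298,346]],6,(335,180))
print(fit([(t,S,sp)],[.5,-.1,-1.5]))
# scene: far side: top edge corners (110,373)->(+x,+y) ; (272,345)->(-x,+y); bottoms (125,413),(272,378)
S2=[[.07,.081,.066],[-.07,.081,.066],[.07,.081,0],[-.07,.081,0]]
sp2=c([[110,376],[271,344],[124,413],[273,378]],4,(230,140))
p,r=fit([(t,S,sp),(s,S2,sp2)],[.5,-.1,-1.5]);print(p,r)
for n,uv,z in [("jar",(321,137),.13),("loaf",(240,137),.068),("teapot",(150,204),.12),("caddy",(378,210),.25)]: print(n,ray(t,uv,z))
E
```

```text
(array([ 0.47533361,  0.14115537, -1.49140543]), array([ 0.03152295, -0.01737326,  0.45119687, -0.10452339,  0.28221166,
       -0.18652297, -0.76123201,  0.3006283 ]))
(array([ 0.47819121,  0.14284835, -1.48509449]), array([-0.52496246, -0.61249149, -0.13774296, -1.12670175, -0.0941348 ,
       -1.23265006, -1.10423977, -0.31480687, -0.46690788, -0.86008097,
        0.01347761, -0.52259949, -1.22360541, -0.76039783, -1.87826301,
       -0.73929027]))
(array([ 0.53652251, -0.26379239, -1.74088188]), array([-0.08273923, -0.59434616, -0.11910448,  0.33069115,  0.20167747,
        0.25531979]))
[ 0.53605326 -0.26141118 -1.74030625] [-0.79149846 -0.45787091 -0.80549706  0.47411989 -0.47992334  0.37574167
 -0.05077377  1.19924887 -0.4631657  -0.99233344 -1.07223571  1.15748702
 -0.12977159 -0.03615773]
jar [ 0.77663465 -0.09788073  0.13      ]
loaf [0.78486571 0.18110373 0.068     ]
teapot [0.54698853 0.46615256 0.12      ]
caddy [ 0.53022143 -0.27410945  0.25      ]
```

```bash
cat >> h.py <<'E'
from scipy.spatial.transform import Rotation as Ro
def down(yaw): # tool x down, tool y at heading yaw
    x=np.array([0,0,-1.]);y=np.array([np.cos(yaw),np.sin(yaw),0]);return np.c_[x,y,np.cross(x,y)]
def rel(p,R,n=5):
    from station import manip
    st=manip.sense(); R0=Ro.from_quat(st["tool_rot"]).as_matrix()
    d=R0.T@(np.array(p)-st["tcp_pos"])/.025; w=np.degrees(Ro.from_matrix(R0.T@R).as_rotvec())/5
    print("full",np.round(d,2),np.round(w,2),"rows>=",np.linalg.norm(d)/2,np.linalg.norm(w)*5/8.59)
E
python3 - <<'E'
from h import *
from station import manip
st=manip.sense();R0=Ro.from_quat(st["tool_rot"]).as_matrix();print(R0.round(3))
w=pickle.load(open("wrist0.pkl","rb"));R=cv2.Rodrigues(np.array(w["rvec"],float))[0]; C=-R.T@w["tvec"]
print("cam in tool",R0.T@(C-st["tcp_pos"]),"\ncam axes in tool\n",(R0.T@R.T).round(3))
# tray y heading = -1.489+pi/2 ; options
for yaw in (.0818,.0818-np.pi): rel([.469,.23,.2],down(yaw))
E
```

```text
[[-0.001  0.262  0.965]
 [-0.001  0.965 -0.262]
 [-1.    -0.002 -0.   ]]
cam in tool [-0.14283578 -0.00113554 -0.07002477] 
cam axes in tool
 [[ 0.001 -0.274  0.962]
 [ 1.     0.002 -0.   ]
 [-0.002  0.962  0.274]]
full [  1.24 -11.19  15.7 ] [1.403e+01 1.000e-02 2.000e-02] rows>= 9.660436680111376 8.165229492975405
full [  1.24 -11.19  15.7 ] [-2.197e+01 -2.000e-02  1.000e-02] rows>= 9.660436680111376 12.789378735953614
```

```bash
python3 - <<'E'
from h import *
t=np.radians(40)
T=Ro.from_rotvec([0,-t,0]).as_matrix()
rel([.48,.10,.23],down(0.)); rel([.48,.10,.23],down(0.)@T)
E
```

```text
full [  0.04 -16.09  17.49] [1.497e+01 1.000e-02 2.000e-02] rows>= 11.88330256301851 8.71083951619637
full [  0.04 -16.09  17.49] [14.32 -6.8  -5.19] rows>= 11.88330256301851 9.711784591685564
```

{"method": "carry_out", "body": {"commands": [[[0,-1.1,1.2,1.0,0,0,85],[0,-2.2,2.4,2.0,0,0,85],[0,-3.3,3.6,3.0,0,0,85],[0,-4.4,4.8,4.0,0,0,85],[0,-5.5,6.0,5.0,0,0,85]]]}}

```text
t: 0.65
tcp_pos: [0.2728, 0.4297, 0.2311]
tool_rot: [0.244, 0.664, -0.244, 0.664]
force: [0.8, -0.3, -0.5]
finger_gap: 0.995
```

```bash
python3 - <<'E'
from h import *
T=Ro.from_rotvec([0,-np.radians(40),0]).as_matrix()
rel([.48,.10,.23],down(0.)@T)
E
```

```text
full [ 0.05 -4.69 14.86] [ 9.51 -7.48 -3.46] rows>= 7.789200210052739 7.327370488940406
```

{"method": "carry_out", "body": {"commands": [[[0,-0.6,1.9,1.2,-0.9,-0.4,85],[0,-1.2,3.7,2.4,-1.9,-0.9,85],[0,-1.8,5.6,3.6,-2.8,-1.3,85],[0,-2.4,7.4,4.8,-3.7,-1.7,85],[0,-2.9,9.3,6.0,-4.7,-2.2,85]]]}}

```text
t: 1.15
tcp_pos: [0.4034, 0.224, 0.2317]
tool_rot: [0.288, 0.45, -0.512, 0.673]
force: [-0.1, 0.7, -0.6]
finger_gap: 0.999
```

```bash
python3 - <<'E'
from h import *
T=Ro.from_rotvec([0,-np.radians(40),0]).as_matrix()
rel([.48,.10,.23],down(0.)@T)
E
```

```text
full [2.41 1.37 5.13] [ 3.51 -2.74 -1.26] rows>= 2.9150662157933427 2.690627670483355
```

{"method": "carry_out", "body": {"commands": [[[0.6,0.3,1.3,0.9,-0.7,-0.3,85],[1.2,0.7,2.6,1.8,-1.4,-0.6,85],[1.8,1.0,3.9,2.7,-2.1,-1.0,85],[2.4,1.4,5.1,3.5,-2.7,-1.3,85],[2.4,1.4,5.1,3.5,-2.7,-1.3,85]]]}}

```text
t: 1.65
tcp_pos: [0.4829, 0.101, 0.2278]
tool_rot: [-0.299, -0.302, 0.641, -0.639]
force: [-1.0, 0.7, -0.1]
finger_gap: 0.997
```

```bash
python3 - <<'E'
from h import *
from station import manip
s=manip.snapshot("wrist"); cv2.imwrite("pics/w1.png",s["image"][:,:,::-1]);pickle.dump(s,open("w1.pkl","wb"))
E
```

```text
(no output)
```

View pics/w1.png

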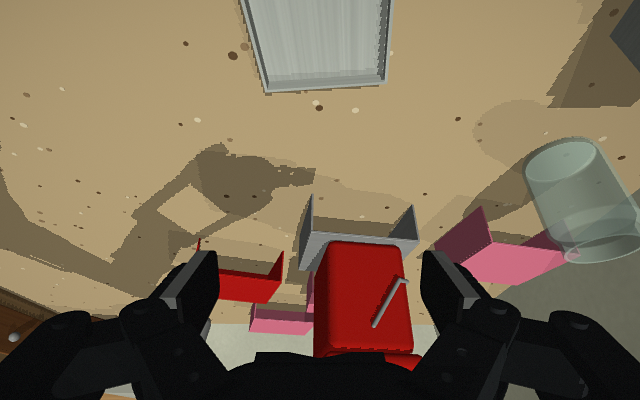

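The wrist view shows the grey stand, with the caddy on it at (365,290). Its mouth opens toward the tray: the side walls end at (312,197) and (416,207) with bare counter between them. The tray's plain end is at (327,88). I'll zoom in to refine.

```bash
python3 - <<'E'
from h import *
s=pickle.load(open("w1.pkl","rb"))["image"][:,:,::-1]
cv2.imwrite("pics/w1a.png",cv2.resize(s[180:280,290:430],None,fx=5,fy=5,interpolation=cv2.INTER_CUBIC))
cv2.imwrite("pics/w1b.png",cv2.resize(s[0:110,230:400],None,fx=4,fy=4,interpolation=cv2.INTER_CUBIC))
E
```

```text
(no output)
```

View pics/w1a.png

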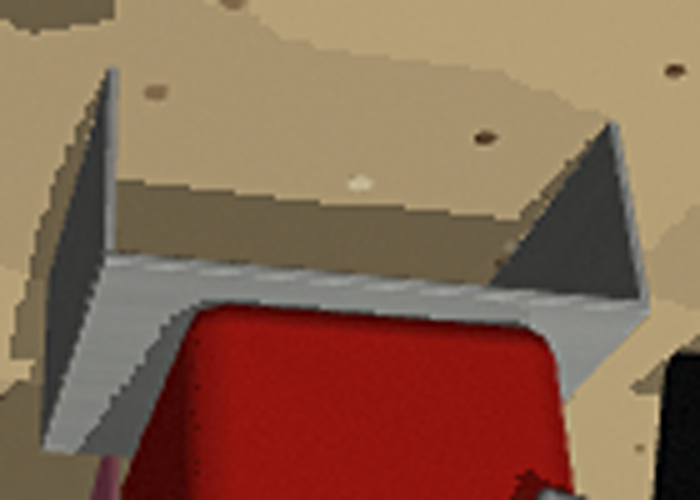

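View pics/w1b.png

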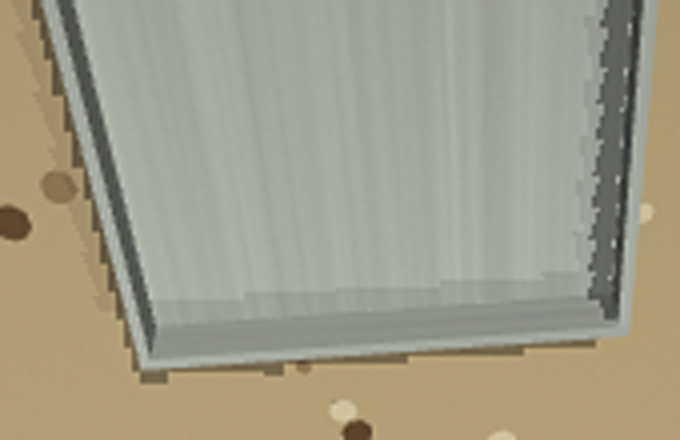

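```bash
python3 - <<'E'
from h import *
t=pickle.load(open("top0.pkl","rb")); w=pickle.load(open("w1.pkl","rb"))
c=lambda q,k,o:np.array(q)/k-0.5+0.5/k+np.array(o)
T=[[-.12,.06,.016],[.12,.06,.016],[.12,-.06,.016],[-.12,-.06,.016]]
px=c([[72,107],[478,80],[492,285],[88,310]],6,(205,195))
L=np.array([[.12,-.06,.016],[.12,.06,.016]]);wp=c([[140,368],[629,333]],4,(230,0))
print(ray(w,wp[0],.016),ray(w,wp[1],.016), world([.4753,.1412,-1.4914],L))
print(fit([(t,T,px),(w,L,wp)],[.5,.2,-1.5]))
S=[[-.07,.081,.066],[-.07,-.081,.066],[.07,-.081,.066]]
sp=c([[108,28],[58,301],[298,346]],6,(335,180))
S2=[[-.07,-.081,.066],[-.07,-.081,0],[-.07,.081,.066],[-.07,.081,0],[.07,-.081,.066]]
sp2=c([[104,254],[112,68],[650,303],[613,122],[43,450]],5,(290,180))
print(fit([(w,S2,sp2)],[.5,-.1,-1.5]))
print(fit([(t,S,sp),(w,S2,sp2)],[.5,-.1,-1.5]))
E
```

```text
[0.42650391 0.02121674 0.016     ] [0.54635726 0.03218546 0.016     ] [[0.42500657 0.01681925 0.016     ]
 [0.54462854 0.0263368  0.016     ]]
(array([ 0.47583328,  0.14534288, -1.48257458]), array([-1.28869794,  0.13751422, -0.90545695, -0.54922233, -0.77896556,
       -0.65638266, -1.7848091 ,  0.43546448,  0.22771998,  0.56670943,
       -0.37265676,  0.93660045]))
(array([ 0.53601893, -0.26060109, -1.74756155]), array([-0.1504715 ,  1.07414272, -0.83451467, -0.6651766 ,  0.37744369,
        1.14309003,  1.05132232, -0.6101843 , -0.46503676, -0.07239003]))
(array([ 0.53622403, -0.26162385, -1.74488242]), array([-0.60662891, -0.57814594, -0.83271048,  0.31264178, -0.54065132,
        0.39895016, -0.1439379 ,  1.48574786, -0.830221  , -0.2081551 ,
        0.28856484,  1.38413759,  0.97661144, -0.34058062, -0.22297619,
        0.21180362]))
```

```bash
python3 - <<'E'
from h import *
rel([.468,.240,.13],down(.086))
E
```

```text
full [-0.5  -0.51 -6.75] [-0.92  7.92  0.41] rows>= 3.3932964114414466 4.64881767463565
```

{"method": "carry_out", "body": {"commands": [[[-0.1,-0.1,-1.4,-0.2,1.6,0.1,50],[-0.2,-0.2,-2.7,-0.4,3.2,0.2,50],[-0.3,-0.3,-4.1,-0.6,4.8,0.2,50],[-0.4,-0.4,-5.4,-0.7,6.4,0.3,50],[-0.5,-0.5,-6.75,-0.92,7.92,0.41,50]]]}}

```text
t: 2.2
tcp_pos: [0.4669, 0.2432, 0.1317]
tool_rot: [0.479, 0.523, -0.474, 0.522]
force: [-0.4, 0.8, -1.4]
finger_gap: 0.587
```

```bash
python3 - <<'E'
from h import *
from station import manip
s=manip.snapshot("wrist"); cv2.imwrite("pics/w2.png",s["image"][:,:,::-1]);pickle.dump(s,open("w2.pkl","wb"))
rel([.468,.240,.13],down(.086))
E
```

```text
full [-0.04  0.12  0.13] [ 0.04 -0.1   0.02] rows>= 0.09344100646417292 0.06190852103543762
```

View pics/w2.png

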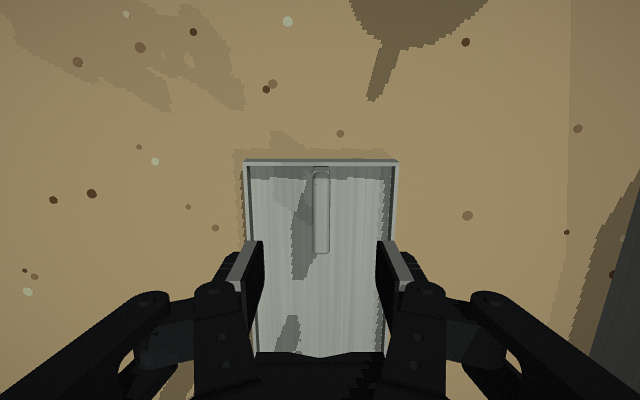

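The handle bar runs from (321,172) to (321,253), centred between the fingers and parallel to the tray. I'll convert those pixels.

```bash
python3 - <<'E'
from h import *
w=pickle.load(open("w2.pkl","rb"))
a=ray(w,(321,172),.054);b=ray(w,(321,253),.054);print(a,b,np.linalg.norm(a-b),(a+b)/2)
l=ray(w,(244,160),.016);r=ray(w,(399,160),.016);print(l,r,np.linalg.norm(l-r),np.arctan2(*(r-l)[1::-1]))
E
```

```text
[0.46531509 0.26522196 0.054     ] [0.47072451 0.20745559 0.054     ] 0.05801909555154446 [0.4680198  0.23633877 0.054     ]
[0.40701565 0.26133434 0.016     ] [0.52480783 0.27214592 0.016     ] 0.11828731100405855 0.09152875440234526
```

```bash
python3 - <<'E'
from h import *
rel([.4675,.242,.024],down(.09))
E
```

```text
full [4.2  0.12 0.09] [-0.01 -0.1   0.02] rows>= 2.1006297962999296 0.0579292948340924
```

{"method": "carry_out", "body": {"commands": [[[1.4,0.12,0.05,0,-0.1,0,50],[2.8,0.12,0.09,0,-0.1,0,50],[3.6,0.12,0.09,0,-0.1,0,50],[4.2,0.12,0.09,0,-0.1,0,50],[4.2,0.12,0.09,0,-0.1,0,50]]]}}

```text
t: 2.75
tcp_pos: [0.4688, 0.239, 0.0247]
tool_rot: [0.474, 0.52, -0.481, 0.524]
force: [0.8, 0.2, -0.6]
finger_gap: 0.585
```

{"method": "carry_out", "body": {"commands": [[[0,0,0,0,0,0,5],[0,0,0,0,0,0,5],[0,0,0,0,0,0,5],[0,0,0,0,0,0,5],[0,0,0,0,0,0,5]]], "force": 40}}

```text
t: 3.25
tcp_pos: [0.471, 0.2393, 0.0273]
tool_rot: [0.476, 0.519, -0.479, 0.525]
force: [-2.1, 2.3, 6.9]
finger_gap: 0.134
```

```bash
python3 - <<'E'
from h import *
from station import manip
s=manip.snapshot("wrist"); cv2.imwrite("pics/w3.png",s["image"][:,:,::-1]);pickle.dump(s,open("w3.pkl","wb"))
print(manip.sense()["force"],manip.sense()["finger_gap"])
E
```

```text
[-1.75941869  1.13553036  7.06844113] 0.13656013080845814
```

View pics/w3.png

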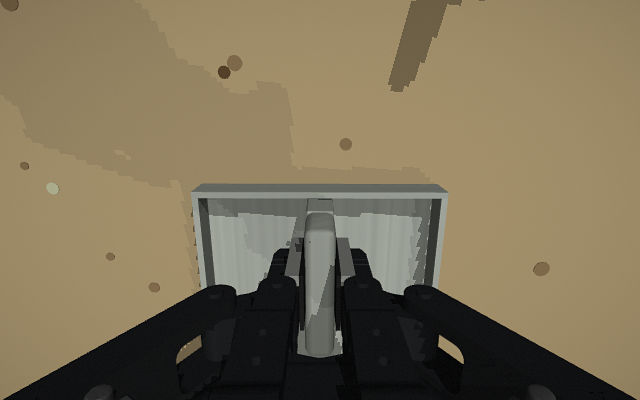

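```bash
python3 - <<'E'
from h import *
rel([.591,.053,.027],down(-.174))
E
```

```text
full [0.09 4.12 7.85] [ 3.01  0.1  -0.04] rows>= 4.432096095183399 1.7525664194992236
```

{"method": "carry_out", "body": {"commands": [[[-0.06,0.1,0.2,0.1,0,0,5],[-0.06,0.4,0.8,0.4,0,0,5],[-0.06,0.9,1.7,0.7,0,0,5],[-0.06,1.4,2.6,1.1,0,0,5],[-0.06,1.9,3.5,1.4,0,0,5]]]}}

```text
t: 3.8
tcp_pos: [0.5263, 0.1549, 0.0282]
tool_rot: [-0.507, -0.488, 0.511, -0.494]
force: [0.2, 0.3, -2.7]
finger_gap: 0.135
```

```bash
python3 - <<'E'
from h import *
rel([.591,.053,.027],down(-.174))
E
```

```text
full [0.09 2.73 3.98] [ 1.59  0.1  -0.03] rows>= 2.4140705406965424 0.9264553337859136
```

{"method": "carry_out", "body": {"commands": [[[0.03,0.6,0.9,0.4,0,0,5],[0.03,1.3,1.9,0.8,0,0,5],[0.03,2.0,2.9,1.2,0,0,5],[0.03,2.6,3.8,1.55,0,0,5],[0.03,2.7,4.0,1.6,0,0,5]]]}}

```text
t: 4.3
tcp_pos: [0.5928, 0.0504, 0.0288]
tool_rot: [-0.542, -0.45, 0.543, -0.458]
force: [0.2, -0.2, -2.8]
finger_gap: 0.131
```

```bash
python3 - <<'E'
from h import *
from station import manip
rel([.591,.053,.027],down(-.174)); print(manip.sense()["force"])
for n in ("top","scene"):
    s=manip.snapshot(n); pickle.dump(s,open(n+"4.pkl","wb")); im=s["image"][:,:,::-1]
    c=im[175:260,270:410] if n=="top" else im[130:260,230:400]
    cv2.imwrite(f"pics/{n}4.png",cv2.resize(c,None,fx=4,fy=4,interpolation=cv2.INTER_CUBIC))
E
```

```text
full [ 0.07 -0.09 -0.09] [-0.04  0.1  -0.09] rows>= 0.07206697995615252 0.08154132510786724
[ 0.21405502 -0.21325147 -2.77620326]
```

View pics/top4.png

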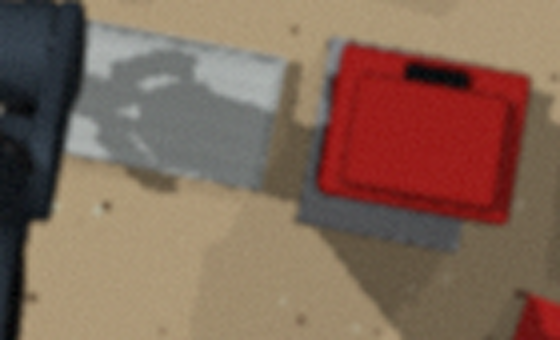

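View pics/scene4.png

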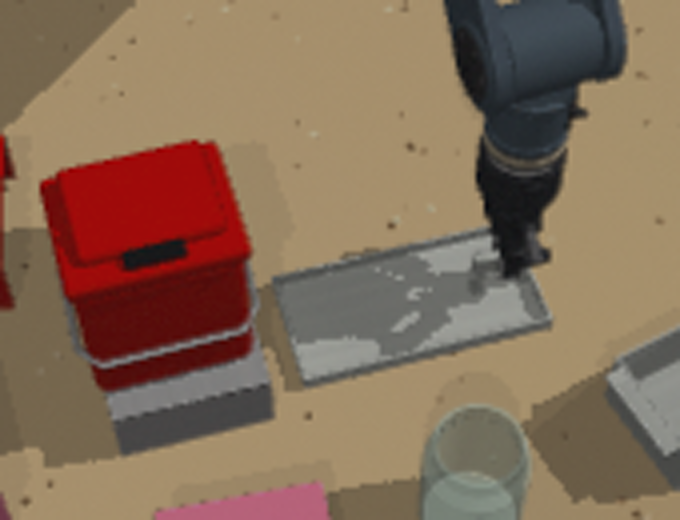

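The tray is held flat and square in front of the mouth. Its leading edge in the top crop runs from (290,60) to (264,190). I'll measure its offset in the stand frame.

```bash
python3 - <<'E'
from h import *
t=pickle.load(open("top4.pkl","rb"));s=pickle.load(open("scene4.pkl","rb"))
c=lambda q,k,o:np.array(q)/k-0.5+0.5/k+np.array(o)
st=np.array([.536,-.2615]);a=-1.745;R=np.array([[np.cos(a),np.sin(a)],[-np.sin(a),np.cos(a)]])
L=[[.12,.06,.016],[.12,-.06,.016]]
P=c([[289,61],[263,190]],4,(270,175)); S=c([[302,384],[273,281],[551,323]],4,(230,130))
p,r=fit([(t,L,P)],[.57,-.06,-1.74]);print(p,r)
p,r=fit([(t,L,P),(s,L+[[-.12,.06,.016]],S)],[.57,-.06,-1.74]);print(p,r,"in stand",R@(p[:2]-st),p[2]-a, "lead",R@(world(p,[[.12,0,0]])[0,:2]-st))
for cam,px in((t,P),(s,S)):
    for q in px: print(R@(ray(cam,q,.016)[:2]-st))
from station import manip
x=manip.sense();print("tool in stand",R@(x["tcp_pos"][:2]-st))
E
```

```text
[ 0.57606909 -0.04588401 -1.76019863] [ 0.10652569 -0.52315642 -0.10585908  0.51861712]
[ 0.57844332 -0.04320902 -1.76077673] [-0.63829232 -1.18056302 -0.87270182 -0.14808738 -0.59664519 -0.17495397
 -1.2233641  -0.65668004 -0.24067531  0.15786852] in stand [-0.22234356  0.00396589] -0.015776730121855653 lead [-0.10235849  0.00207276]
[-0.09843193  0.05836634]
[-0.10019052 -0.05786353]
[-0.10328419  0.06338523]
[-0.10697976 -0.05367284]
[-0.34248962  0.06544825]
tool in stand [-0.31858509 -0.00123259]
```

{"method": "carry_out", "body": {"commands": [[[0.05,0,0.2,0,0,0,5],[0.05,0,0.8,0,0,0,5],[0.05,0,1.6,0,0,0,5],[0.05,0,2.4,0,0,0,5],[0.05,0,3.2,0,0,0,5]]]}}

```text
t: 4.9
tcp_pos: [0.5747, -0.0252, 0.028]
tool_rot: [-0.539, -0.453, 0.543, -0.458]
force: [0.4, -0.3, -2.1]
finger_gap: 0.132
```

```bash
python3 - <<'E'
from h import *
from station import manip
x=manip.sense();st=np.array([.536,-.2615]);a=-1.745;R=np.array([[np.cos(a),np.sin(a)],[-np.sin(a),np.cos(a)]])
print("tool in stand",R@(x["tcp_pos"][:2]-st),x["force"]); rel([.5618,-.1147,.027],down(-.174))
for n in ("top","scene"):
    s=manip.snapshot(n); pickle.dump(s,open(n+"5.pkl","wb")); im=s["image"][:,:,::-1]
    c=im[175:260,270:410] if n=="top" else im[130:260,230:400]
    cv2.imwrite(f"pics/{n}5.png",cv2.resize(c,None,fx=4,fy=4,interpolation=cv2.INTER_CUBIC))
E
```

```text
tool in stand [-0.23947664 -0.00287011] [ 0.39198585 -0.34067075 -2.06514563]
full [0.07 0.1  3.62] [ 0.03  0.1  -0.02] rows>= 1.809530612609532 0.061890282952860864
```

View pics/top5.png

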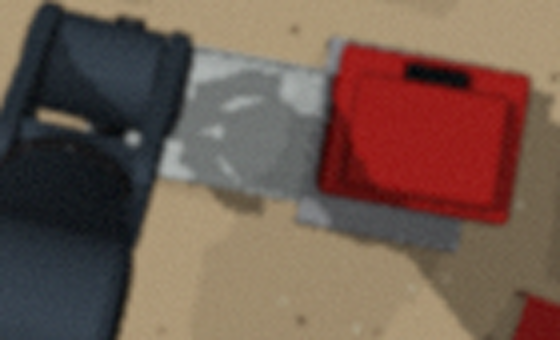

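View pics/scene5.png

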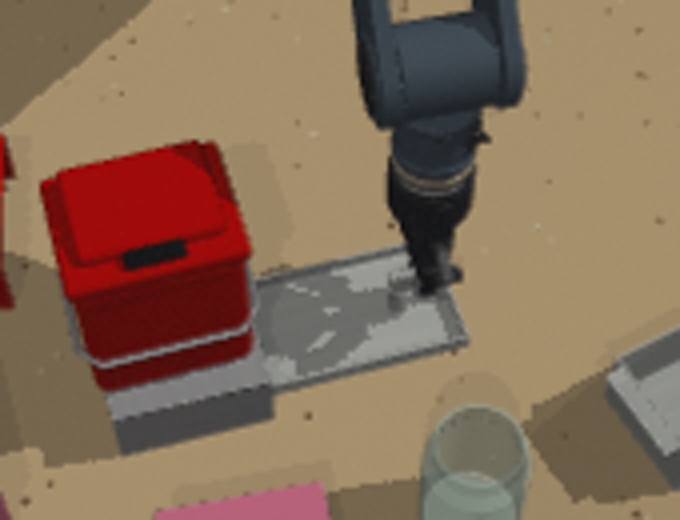

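{"method": "carry_out", "body": {"commands": [[[0.05,0,0.7,0,0,0,5],[0.05,0,1.4,0,0,0,5],[0.05,0,2.1,0,0,0,5],[0.05,0,2.7,0,0,0,5],[0.05,0,3.1,0,0,0,5]]]}}

```text
t: 5.5
tcp_pos: [0.5622, -0.1017, 0.0276]
tool_rot: [-0.54, -0.452, 0.543, -0.458]
force: [1.2, 0.5, -2.1]
finger_gap: 0.132
```

{"method": "carry_out", "body": {"commands": [[[0,0,0.1,0,0,0,5],[0,0,0.2,0,0,0,5],[0,0,0.2,0,0,0,5],[0,0,0.2,0,0,0,5],[0,0,0.2,0,0,0,5]]]}}

```text
t: 6.0
tcp_pos: [0.5617, -0.1059, 0.0275]
tool_rot: [-0.54, -0.452, 0.543, -0.458]
force: [0.2, -0.7, -1.0]
finger_gap: 0.135
```

```bash
python3 - <<'E'
from h import *
from station import manip
x=manip.sense();st=np.array([.536,-.2615]);a=-1.745;R=np.array([[np.cos(a),np.sin(a)],[-np.sin(a),np.cos(a)]])
print("tool in stand",R@(x["tcp_pos"][:2]-st),x["force"]); rel([.5618,-.1147,.027],down(-.174))
for n in ("top","scene","wrist"):
    s=manip.snapshot(n); pickle.dump(s,open(n+"6.pkl","wb")); im=s["image"][:,:,::-1]
    c=im[175:260,270:410] if n=="top" else im[130:260,230:400]
    if n=="wrist": cv2.imwrite("pics/wrist6.png",im); continue
    cv2.imwrite(f"pics/{n}6.png",cv2.resize(c,None,fx=4,fy=4,interpolation=cv2.INTER_CUBIC))
E
```

```text
tool in stand [-0.15769995 -0.00166837] [ 0.19354885 -0.69997449 -0.9678187 ]
full [0.02 0.06 0.35] [ 0.01  0.1  -0.04] rows>= 0.1763610958836531 0.062008909816551
```

View pics/top6.png

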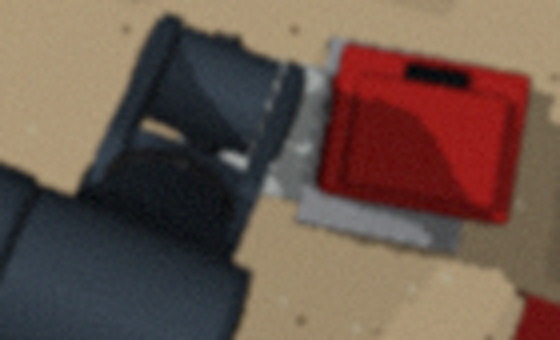

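View pics/scene6.png

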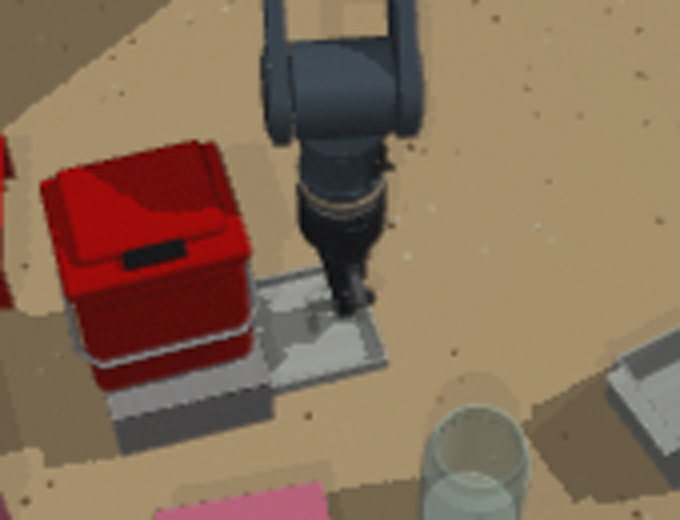

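View pics/wrist6.png

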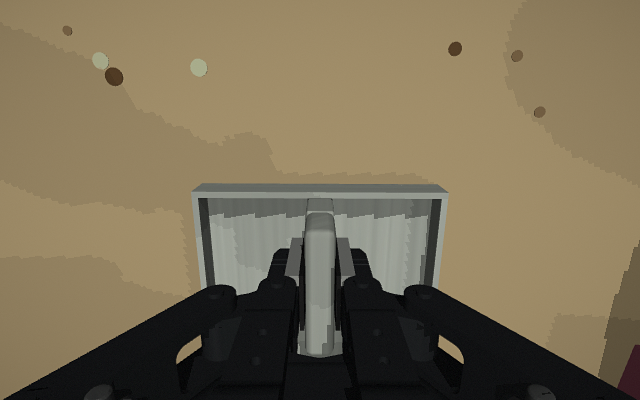

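```bash
python3 - <<'E'
from h import *
w=pickle.load(open("wrist6.pkl","rb"));s=pickle.load(open("scene6.pkl","rb"))
st=np.array([.536,-.2615]);a=-1.745;R=np.array([[np.cos(a),np.sin(a)],[-np.sin(a),np.cos(a)]])
for uv,z in[((193,191),.016),((447,191),.016),((204,184),0),((438,185),0)]:
    q=R@(ray(w,uv,z)[:2]-st);print(q,"lead",q[0]+.24)
q=R@(ray(s,np.array((386,361))/4-.375+np.array([230,130]),.016)[:2]-st);print(q,q[0]+.24)
E
```

```text
[-0.18402041 -0.06112754] lead 0.055979585714108215
[-0.18426954  0.05735575] lead 0.05573046455304856
[-0.18324411 -0.0612001 ] lead 0.05675589469639011
[-0.18297393  0.05863924] lead 0.05702607394770809
[-0.18324133  0.06159142] 0.056758668416567265
```

The three estimates of the leading edge agree at x ≈ 0.0565, square and centred. I'll ease it to the wall while watching the force.

{"method": "carry_out", "body": {"commands": [[[0,0,0.06,0,0,0,5],[0,0,0.12,0,0,0,5],[0,0,0.18,0,0,0,5],[0,0,0.24,0,0,0,5],[0,0,0.24,0,0,0,5]]]}}

```text
t: 6.65
tcp_pos: [0.5608, -0.1126, 0.0276]
tool_rot: [-0.54, -0.452, 0.543, -0.458]
force: [-1.1, 0.5, -2.1]
finger_gap: 0.134
```

{"method": "carry_out", "body": {"commands": [[[0.03,0,0.04,0,0,0,5],[0.03,0,0.08,0,0,0,5],[0.03,0,0.08,0,0,0,5],[0.03,0,0.08,0,0,0,5],[0.03,0,0.08,0,0,0,5]]]}}

```text
t: 7.15
tcp_pos: [0.5606, -0.1141, 0.0273]
tool_rot: [-0.54, -0.452, 0.543, -0.458]
force: [0.3, 2.5, 5.4]
finger_gap: 0.135
```

```bash
python3 - <<'E'
from h import *
from station import manip
w=manip.snapshot("wrist");cv2.imwrite("pics/wrist7.png",w["image"][:,:,::-1]); pickle.dump(w,open("wrist7.pkl","wb"))
x=manip.sense();st=np.array([.536,-.2615]);a=-1.745;R=np.array([[np.cos(a),np.sin(a)],[-np.sin(a),np.cos(a)]])
print("tool in stand",R@(x["tcp_pos"][:2]-st),x["force"])
E
```

```text
tool in stand [-0.14948145 -0.00134362] [-0.2497012   1.81648839  5.38919158]
```

View pics/wrist7.png

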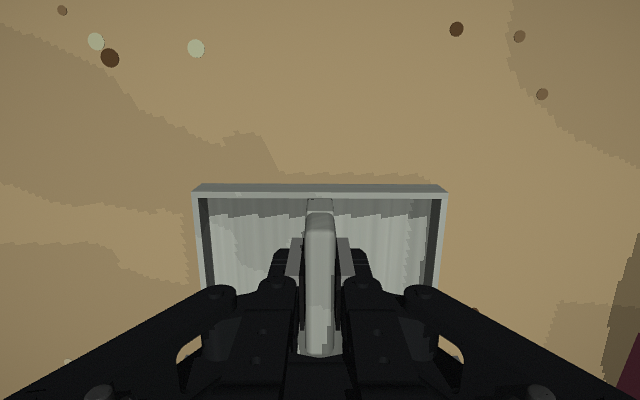

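The tray now rests on the counter (force z +5 N) with its leading edge at about 0.064. Releasing now.

{"method": "carry_out", "body": {"commands": [[[0,0,0,0,0,0,45],[0,0,0,0,0,0,45],[0,0,0,0,0,0,45],[0,0,0,0,0,0,45],[0,0,0,0,0,0,45]]]}}

```text
t: 7.7
tcp_pos: [0.5604, -0.1143, 0.0267]
tool_rot: [-0.54, -0.452, 0.543, -0.458]
force: [-0.2, -0.4, -0.6]
finger_gap: 0.525
```

{"method": "carry_out", "body": {"commands": [[[-0.3,0,0,0,0,0,45],[-1.0,0,0,0,0,0,45],[-2.0,0,-0.4,0,0,0,45],[-3.0,0,-1.0,0,0,0,45],[-4.0,0,-2.0,0,0,0,45]]]}}

```text
t: 8.2
tcp_pos: [0.569, -0.0646, 0.1279]
tool_rot: [-0.54, -0.451, 0.543, -0.457]
force: [0.9, 0.5, -0.0]
finger_gap: 0.523
```

{"method": "carry_out", "body": {"commands": [[[-1.0,0,-1.5,0,0,0,45],[-2.0,0,-3.0,0,0,0,45],[-2.0,0,-4.5,0,0,0,45],[-2.0,0,-5.0,0,0,0,45],[-2.0,0,-5.0,0,0,0,45]]]}}

```text
t: 8.7
tcp_pos: [0.59, 0.0612, 0.1757]
tool_rot: [-0.539, -0.453, 0.542, -0.459]
force: [-0.4, -0.6, -0.7]
finger_gap: 0.526
```

```bash
python3 - <<'E'
from h import *
from station import manip
for n in ("top","scene","wrist"):
    s=manip.snapshot(n); pickle.dump(s,open(n+"8.pkl","wb")); im=s["image"][:,:,::-1]
    cv2.imwrite(f"pics/{n}8full.png",im)
    c=im[175:260,270:410] if n=="top" else im[130:260,230:400]
    cv2.imwrite(f"pics/{n}8.png",cv2.resize(c,None,fx=4,fy=4,interpolation=cv2.INTER_CUBIC))
t0=pickle.load(open("top0.pkl","rb"))["image"].astype(int);t1=pickle.load(open("top8.pkl","rb"))["image"].astype(int)
d=np.abs(t0-t1).sum(2)
for n,(a,b,c,e) in dict(loaf=(110,165,195,285),tea=(180,230,110,180),jar=(118,158,300,342),caddy=(180,235,345,405)).items(): print(n,d[a:b,c:e].mean(),(d[a:b,c:e]>60).sum())
E
```

```text
loaf 44.373333333333335 323
tea 48.29371428571429 381
jar 45.580357142857146 68
caddy 39.808181818181815 417
```

View pics/top8full.png

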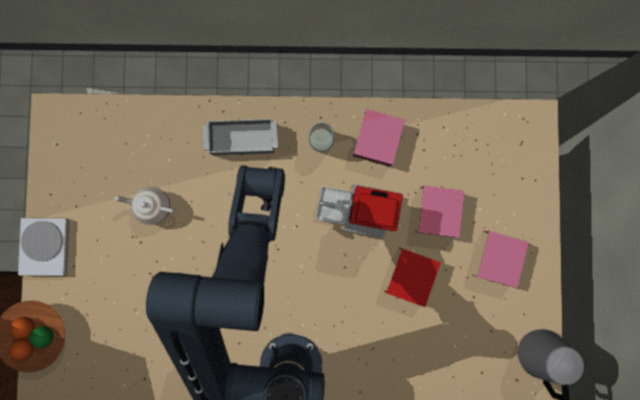

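View pics/wrist8full.png

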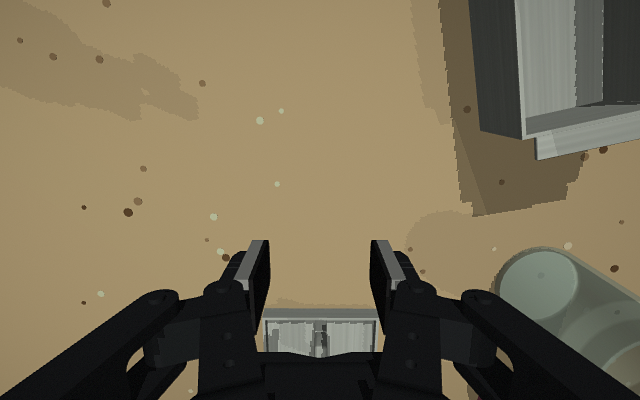

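View pics/scene8.png

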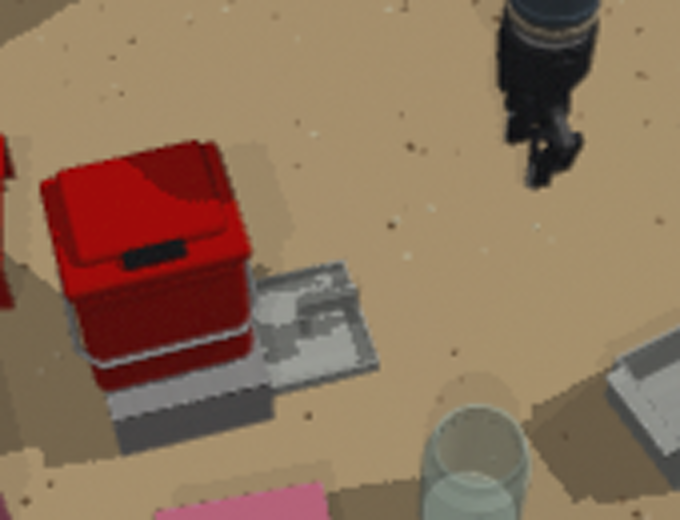

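Caddy (377,210), loaf tin (240,137), teapot (150,204) and jar (321,137) sit at the same pixels as before. The tray sticks out of the mouth at about (335,206), with the handle outside. One last measurement before handing in.

```bash
python3 - <<'E'
from h import *
from station import manip
w=pickle.load(open("wrist8.pkl","rb"));s=pickle.load(open("scene8.pkl","rb"));t=pickle.load(open("top8.pkl","rb"))
st=np.array([.536,-.2615]);a=-1.745;R=np.array([[np.cos(a),np.sin(a)],[-np.sin(a),np.cos(a)]])
for n,cam,uv,z in[("wL",w,(263,317.5),.016),("wR",w,(377,317.5),.016),("s+",s,np.array((379,365))/4-.375+[230,130],.016),("s-",s,np.array((344,265))/4-.375+[230,130],.016)]:
    q=R@(ray(cam,uv,z)[:2]-st);print(n,q,"lead",q[0]+.24)
def shift(A,B,r):
    a,b,c,d=r;g=lambda i:cv2.cvtColor(i[a:b,c:d],cv2.COLOR_RGB2GRAY).astype(np.float32)
    return cv2.phaseCorrelate(g(A),g(B))
t0=pickle.load(open("top0.pkl","rb"))["image"]
for n,r in dict(loaf=(110,165,195,285),tea=(180,230,110,180),jar=(118,158,300,342),caddy=(180,235,345,405)).items(): print(n,shift(t0,t["image"],r))
E
```

```text
wL [-0.1749575  -0.06026539] lead 0.0650425048908746
wR [-0.17512401  0.05659624] lead 0.06487598645907575
s+ [-0.17586076  0.0638714 ] lead 0.0641392399119459
s- [-0.17662555 -0.05248526] lead 0.0633744471320323
loaf ((-0.04011645194002256, 0.009177450401274712), 1.0135758947443079)
tea ((-0.07167307469348572, 0.009123421024227696), 0.9485771356688606)
jar ((0.6036420480617188, -0.11834299515048485), 1.04843477540546)
caddy ((0.12861556661970042, 0.024276681860609273), 0.7865848591592577)
```

```bash
python3 -c "
from station import manip
print(manip.sign_off())"
```

```text
the job is handed in; nothing more can be done
None
```

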